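# Clamp the bracket in the drilling fixture

## Task

Get the angle bracket ready for drilling: push it along its track in the fixture until it is fully home against the end stop, and only then swing both toggle clamp handles over and press each right down until it snaps past centre and locks, so that the bracket stays clamped home. Slide the bracket, do not lift or tip it, and leave the other things on the bench where they are.

Things in the scene. Friction and masses are not known exactly. Their poses are not given: they have to be found in the camera images.
- fixture: fixed drilling fixture: steel plate 280 x 215 x 16 mm lying on the bench. Origin on the bench surface; the plate spans x -150 to +130, y -107 to +107 mm, top at z = 16. x points from the open end to the end stop and clamps, z up. Guide strips 10 mm tall on both sides (x -140 to +25) leave a track 164 mm wide along x. Two clamps stand behind the stop, side by side
- stop_face (a point): foot of the end stop's face towards the bracket, mid-width, on the plate's top (fixture x = +30 mm). The stop is a dark steel bar across the track, 20 mm thick, 22 mm tall
- bracket: loose aluminium angle bracket, 0.5 to 1 kg, in the track, axes along the fixture's. Flat base 110 (x) x 160 (y) x 12 mm; upright flange 12 mm thick along its -x edge (away from the stop), top 48 mm above the plate. Origin: centre of the underside. Its edge at x = +55 mm meets the stop: home is origin at fixture x = -25 mm; it starts 20 to 50 mm short, slides with 2 to 7 N
- bracket_push (a point): centre of the flange's outer face (away from the stop), 24 mm above the plate: pushed here along fixture +x the bracket slides home
- clamp1_handle (a joint): handle of the toggle clamp on the fixture's -y side, rad. 0 = open, as at the start: handle nearly upright, clamp arm raised. Grows as the handle swings down towards fixture +x; handle's angle above horizontal = 1.501 - value. Foot meets bracket at 1.0; dead centre 1.22; locked at the hard stop 1.36. Light at first, then up to 0.8 N m; let go before 1.22 it springs back, past it it snaps to 1.36
- clamp1_pivot (a point): that handle's pivot, 20 mm above the plate, hinge axis along fixture y. The clamp's body is 46 mm wide, 50 mm tall. While it is open its raised arm and spindle stand on the bracket's side of the handle, up to 140 mm above the plate, reaching 100 mm from the pivot towards the bracket
- clamp1_grip (a point): point on the axis of that handle's round black grip (21 mm thick), 125 mm from the pivot; the grip covers 65 to 155 mm from the pivot. Push it here, from the bracket's side, over and down
- clamp2_handle (a joint): handle of the toggle clamp on the fixture's +y side, rad. 0 = open, as at the start: handle nearly upright, clamp arm raised. Grows as the handle swings down towards fixture +x; handle's angle above horizontal = 1.501 - value. Foot meets bracket at 1.0; dead centre 1.22; locked at the hard stop 1.36. Light at first, then up to 0.8 N m; let go before 1.22 it springs back, past it it snaps to 1.36
- clamp2_pivot (a point): that handle's pivot, 20 mm above the plate, hinge axis along fixture y. The clamp's body is 46 mm wide, 50 mm tall. While it is open its raised arm and spindle stand on the bracket's side of the handle, up to 140 mm above the plate, reaching 100 mm from the pivot towards the bracket
- clamp2_grip (a point): point on the axis of that handle's round black grip (21 mm thick), 125 mm from the pivot; the grip covers 65 to 155 mm from the pivot. Push it here, from the bracket's side, over and down
- spanner: steel spanner, 190 mm long, lying on the bench; bystander; origin at its underside
- screwdriver: screwdriver with black handle, 210 mm long, lying on the bench; bystander; origin at its underside
- hammer: hammer with wooden handle, 280 mm long, lying on the bench; bystander; origin at its underside
- oiler: white plastic oil bottle with black cap, 56 mm across, 150 mm tall, standing; bystander; origin at its underside
- bushing: loose steel drill bushing, 26 mm across, 28 mm tall, standing on the fixture plate between the two clamps; bystander; origin at its underside
- bin: red stock bin full of bolts, 150 x 100 x 60 mm; bystander; origin at its underside
- bolt: loose hexagon bolt standing on its head, 27 mm across, 58 mm tall; bystander; origin at its underside
Things that resemble listed ones, but are neither listed nor needed, are in the scene too. Of the things shaped like the bracket, the aluminium one is meant.

How it is judged:
By the outcome, as a careful person would: the job done as asked, in the order asked, and still so for the second after the job is handed in, with the robot touching nothing.
It also fails if it takes over 58 s, if anything falls off the work surface, if the arm or the gripper's body presses on something with over 40 N, if the wrist force passes 120 N, or if a joint passes its speed limit or range.

## Robot

A 6-joint arm with a two-finger parallel gripper is mounted at the origin on the work surface. World frame = base frame: x ahead of the robot, y to its left, z up, the work surface at z = 0. Lengths are in m, angles in degrees, forces in N, time in s.
With the tool pointing down it reaches from about 0.35 to 0.875 m from the base axis. Payload 4.2 kg.
Tool frame: the origin (TCP) lies on the centre line of the jaws, within the pads' length; the fingertips stand 19 mm ahead of it and the grasp point (between the pads) is the TCP; z points along the fingers, y is the line along which they close (so a half turn about z gives the same grasp; the last joint's range is limited). The gripper opens to 87 mm and grips with 3 to 60 N. Pads are 19 mm wide; open, the fingers measure 117 mm over their backs; the gripper's body (75 mm by 190 mm) begins 51 mm behind the grasp point.
Start: joints at [14.817, 22.042, 0.453, 0, -68.411, -14.817], TCP at [0.625, 0, 0.242] pointing down, gripper open.
Joint ranges: [-179.83, 179.83], [-69.29, 118.12], [-61.27, 80.66], [-181.25, 117.63], [-171.15, -9.14], [-177.46, 177.46]. Speed limits (degrees/s): [159.86, 159.86, 180, 180, 180, 180].

## Interface

Orientations are given as a 3x3 rotation matrix whose columns are the frame's x, y, z axes.
In Python, from station import sense, capture, finish_job, search_frame, masks_of gives the robot as it stands.
- The arm moves only by the tool drive_tool, never from a script. Its argument "rows" is a list of rows, each a list of 7 numbers: the opening in per cent of the stroke, from 0 (shut) to 100 (fully open), then the shift along the world's x, y, z in mm, then the turn, a rotation vector about the world's x, y, z in rad. In form: [[fingers, dx, dy, dz, wx, wy, wz], ...]. A call has 1 to 5 rows; each row shifts and turns the commanded pose from where the row before left it; what a row does not reach is not made up. A row lasts 1/12 s, in which the tool goes at most 41.7 mm and 7.16 degrees, less where a joint would pass 70% of its speed; a pose out of reach is approached as far as the arm can. A call is refused whole if a number of a shift passes 41.7 or a number of a turn 0.125, either way. A call with a gripper value outside its range is refused whole. The fingers move at their own pace and stop on an object; the grip force is fixed at half the most. Time passes only in rows, so rows that do not move let the fingers close. It gives the time, the measured TCP pose, the force, the opening and the grip force at its end, in the units of the state.
- sense(): the state, without advancing time (a new reading comes with each control period).
- capture(name): name is "scene" or "side" or "wrist"; returns a dict with "frame" (420x560x3 uint8, red, green, blue), "z_map" (420x560 float32, m along the optical axis (not along the pixel's ray), 0 where there is no reading), "fx", "fy", "cx", "cy" (pixels), "distortion" ([k1, k2, p1, p2, k3] as OpenCV has them; the pictures are not rectified), "R" (3x3) and "t" (3): a world point X has camera coordinates R X + t; the wrist camera has in their place "T_tool_cam" (4x4, takes a point from camera to tool coordinates, whose origin is the TCP and whose axes are the flange's). Camera axes: x right, y down, z forward; pixel columns grow to the right and rows downward; lengths in m; the calibration is good to about 2 mm. A picture is of the moment at which its call begins: read the wrist's pose just before it.
- finish_job(): hands the job in; it is judged then, once.
Trained networks look in a picture, given as the dict that the camera call returned (one of the last four; its "shot" number tells which), for a name from the list of things; names that differ only in an ending like _2 or _b are one class to them, and where a whole thing is asked for, a point or a joint stands for the part that bears it (a point fixed in the world has none). Each returns a list of dicts, best first, with "p" (0 to 1); they miss things now and then, are a little off and sometimes report something else, mostly with a low value. They report only what shows in the picture. A call takes as long as a camera call. They do not tell look-alikes from the thing itself.
- search_frame(label, picture): "xy" ([column, row] in pixels, amid what is visible of it).
- masks_of(label, picture): "region" (420x560 bool, what is visible of it) and "xy" ([column, row] in pixels, amid what is visible of it).
The state is a dict: "time_s": time; "joints": joint angles; "joint_velocities": joint speeds; "effort": joint torques, N m; "tcp_pos": TCP position; "ee_rot": TCP orientation; "wrist_force": force on the tool from outside, world axes, zero at the start; "moment": the same for the moment, N m; "gripper_width": opening from 0.0 (shut) to 1.0 (fully open); "gripper_force": force on a finger pad.
Only numpy, scipy, OpenCV 4.12 (cv2) and the standard library are available. Lean on these libraries where they do the work, as an engineer would, in place of code of your own. Each camera call takes 0.05 s, during which the arm holds its last target. There are 200 camera calls.

## Working session

There is one attempt and no reset: what is moved stays moved. The work goes in short steps, Python scripts to look and compute and a tool call to move; the robot and the scene stay as the last step left them, time stands still between calls to the robot, and variables do not carry over. Pictures are saved under pics/ and viewed, at most 10 in all, crops included, and the job is handed in when it is done.

Besides the shell and the picture viewer there is one more tool, called as name(argument=value, ...), one argument or row to a line, values as JSON. drive_tool: Moves the arm, as the interface text tells. Its arguments: {"type":"object","properties":{"rows":{"type":"array"}},"required":["rows"]}

```bash
mkdir -p pics; cat > h.py <<'E'
import numpy as np, cv2
from station import *
def w(c,px,z=None):
    K=np.array([[c['fx'],0,c['cx']],[0,c['fy'],c['cy']],[0,0,1]]);u,v=px
    n=cv2.undistortPoints(np.array([[[u,v]]],float),K,np.array(c['distortion'],float))[0,0]
    d=c['z_map'][int(round(v)),int(round(u))] if z is None else z
    return np.array(c['R']).T@(np.array([n[0]*d,n[1]*d,d])-np.array(c['t']))
def cloud(c,m):
    v,u=np.nonzero(m&(c['z_map']>0));K=np.array([[c['fx'],0,c['cx']],[0,c['fy'],c['cy']],[0,0,1]])
    n=cv2.undistortPoints(np.stack([u,v],1)[:,None].astype(float),K,np.array(c['distortion'],float))[:,0]
    d=c['z_map'][v,u];P=np.c_[n*d[:,None],d]
    return (P-np.array(c['t']))@np.array(c['R']),u,v
E
python3 - <<'E'
from h import *
s=capture('scene');d=capture('side')
cv2.imwrite('pics/a.png',cv2.cvtColor(np.vstack([s['frame'],d['frame']]),cv2.COLOR_RGB2BGR)[:, :])
cv2.imwrite('pics/s.png',cv2.cvtColor(cv2.resize(s['frame'],(800,600)),cv2.COLOR_RGB2BGR))
cv2.imwrite('pics/d.png',cv2.cvtColor(cv2.resize(d['frame'],(800,600)),cv2.COLOR_RGB2BGR))
for n,c in (('scene',s),('side',d)):
  for l in ['fixture','bracket','clamp1_handle','clamp1_grip','bushing','bolt','oiler','bin']:
    for r in masks_of(l,c)[:4]:
      P,_,_=cloud(c,r['region'])
      print(n,l,round(r['p'],2),np.round(r['xy']),len(P),np.round(np.median(P,0),3) if len(P) else '')
E
```

```text
scene fixture 0.79 [284. 285.] 4358 [0.624 0.059 0.016]
scene bracket 0.81 [180. 218.] 2053 [ 0.351 -0.177  0.012]
scene bracket 0.79 [370. 165.] 1595 [0.205 0.391 0.013]
scene bracket 0.73 [313. 262.] 2886 [0.568 0.131 0.028]
scene clamp1_handle 0.59 [251. 239.] 53 [ 0.511 -0.008  0.07 ]
scene clamp1_grip 0.55 [197. 330.] 289 [ 0.694 -0.137  0.017]
scene clamp1_grip 0.53 [250. 237.] 42 [ 0.511 -0.009  0.075]
scene bushing 0.56 [236. 270.] 127 [ 0.561 -0.039  0.035]
scene bolt 0.77 [199. 328.] 231 [ 0.695 -0.137  0.027]
scene oiler 0.64 [360. 307.] 1525 [0.737 0.176 0.088]
scene bin 0.71 [247. 233.] 131 [ 0.511 -0.018  0.095]
side fixture 0.65 [293. 241.] 2071 [0.477 0.017 0.014]
side bracket 0.89 [281. 213.] 1463 [0.528 0.138 0.026]
side bracket 0.83 [293. 323.] 4305 [ 0.331 -0.175  0.011]
side bracket 0.62 [130. 225.] 1783 [0.188 0.384 0.011]
side clamp1_handle 0.56 [308. 217.] 375 [ 0.5   -0.031  0.123]
side clamp1_grip 0.65 [306. 218.] 430 [ 0.5   -0.029  0.119]
side bushing 0.66 [322. 242.] 110 [ 0.545 -0.047  0.034]
side bolt 0.74 [390. 242.] 137 [ 0.684 -0.144  0.028]
side bolt 0.52 [353. 216.] 149 [0.698 0.016 0.017]
side oiler 0.91 [316. 177.] 592 [0.705 0.168 0.077]
side oiler 0.35 [293. 243.] 2145 [0.477 0.016 0.014]
side bin 0.68 [203. 206.] 1883 [0.379 0.308 0.037]
```

View pics/s.png

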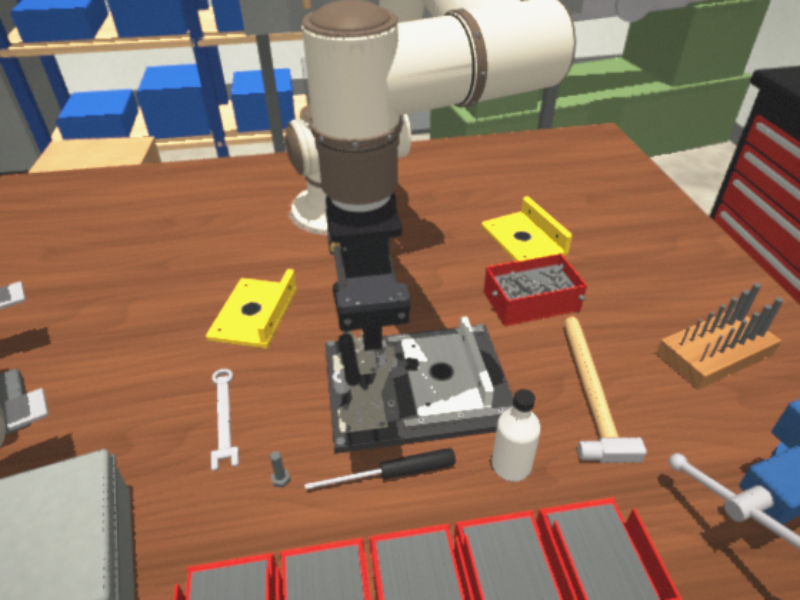

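View pics/d.png

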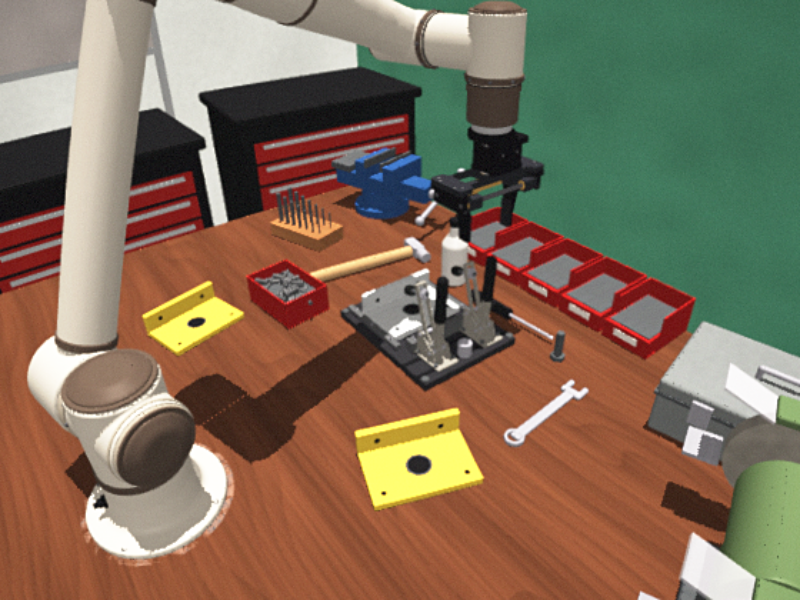

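Bracket candidates in the scene view (800x600): yellow at (250,310), yellow at (527,230) and aluminium in the fixture at (445,370). I choose the aluminium one. The clamps and the stop are on its −y (world) side, so fixture +x is roughly world −y.

```bash
cat >> h.py <<'E'
def wc(c,st):
    T=np.eye(4);T[:3,:3]=np.array(st['ee_rot']);T[:3,3]=st['tcp_pos']
    M=T@np.array(c['T_tool_cam']);c['R']=M[:3,:3].T;c['t']=-M[:3,:3].T@M[:3,3];return c
def views():
    st=sense();return {'scene':capture('scene'),'side':capture('side'),'wrist':wc(capture('wrist'),st)}
E
python3 - <<'E'
from h import *
V=views()
cv2.imwrite('pics/w.png',cv2.cvtColor(V['wrist']['frame'],cv2.COLOR_RGB2BGR))
H=np.full((400,400,3),0,np.uint8)  # top view 1px=1mm, x .4-.8 rows, y -.15..+.25
zz=np.full((400,400),-1.0)
allP={}
for n,c in V.items():
    P,u,v=cloud(c,np.ones((420,560),bool));col=c['frame'][v,u]
    k=(P[:,0]>.4)&(P[:,0]<.8)&(P[:,1]>-.15)&(P[:,1]<.25)&(P[:,2]>-.02)&(P[:,2]<.2)
    P=P[k];col=col[k];o=np.argsort(P[:,2]);P=P[o];col=col[o];allP[n]=P
    bench=P[(abs(P[:,2])<.008)];print(n,len(P),'bench z',np.median(bench[:,2]))
    m=np.zeros((400,400),np.uint8);q=P[(P[:,2]>.0095)]
    m[((q[:,0]-.4)*1000).astype(int),((q[:,1]+.15)*1000).astype(int)]=255
    m=cv2.morphologyEx(m,cv2.MORPH_CLOSE,np.ones((5,5)))
    m=cv2.morphologyEx(m,cv2.MORPH_OPEN,np.ones((15,15)))
    N,L,S,C=cv2.connectedComponentsWithStats(m)
    for i in range(1,N):
        if S[i,4]>3000:
            r=cv2.minAreaRect(np.argwhere(L==i).astype(np.float32));print(n,S[i],np.array(r[0])/1000+[.4,-.15],r[1:])
    ii=((P[:,0]-.4)*1000).astype(int);jj=((P[:,1]+.15)*1000).astype(int)
    im=np.zeros((400,400,3),np.uint8);im[ii,jj]=col
    cv2.imwrite(f'pics/top_{n}.png',cv2.cvtColor(im,cv2.COLOR_RGB2BGR))
    for l in ['fixture','bracket','clamp1_grip','clamp1_handle','clamp1_pivot','bushing']:
        for r in masks_of(l,c)[:3]:
            p,_,_=cloud(c,r['region']);print(n,l,round(r['p'],2),np.round(r['xy']),len(p),np.round(np.median(p,0),3) if len(p) else '')
np.savez('pts.npz',**allP)
a=[cv2.imread(f'pics/top_{n}.png') for n in('scene','wrist')]
cv2.imwrite('pics/top.png',np.hstack(a))
E
```

```text
scene 26692 bench z 0.0003608730658410973
scene [   91    62   243   202 30636] [0.5625 0.062 ] ((242.0, 201.0), 90.0)
scene fixture 0.87 [285. 285.] 4375 [0.62  0.061 0.016]
scene bracket 0.84 [372. 162.] 1600 [0.205 0.391 0.013]
scene bracket 0.77 [180. 220.] 2043 [ 0.35  -0.177  0.012]
scene bracket 0.65 [314. 262.] 2812 [0.571 0.13  0.028]
scene clamp1_grip 0.51 [249. 239.] 45 [ 0.511 -0.008  0.069]
scene clamp1_handle 0.57 [249. 241.] 40 [ 0.511 -0.009  0.07 ]
scene clamp1_handle 0.54 [361. 305.] 1546 [0.736 0.177 0.089]
scene clamp1_pivot 0.73 [251. 249.] 290 [ 0.523 -0.002  0.04 ]
scene clamp1_pivot 0.29 [375. 204.] 2625 [0.403 0.324 0.041]
side 12779 bench z -0.0016782263821505485
side fixture 0.63 [294. 241.] 2323 [0.478 0.015 0.014]
side bracket 0.93 [291. 322.] 4294 [ 0.331 -0.175  0.011]
side bracket 0.89 [132. 224.] 1999 [0.19  0.384 0.011]
side bracket 0.64 [281. 213.] 1465 [0.524 0.137 0.026]
side clamp1_grip 0.55 [304. 219.] 383 [ 0.5   -0.03   0.119]
side clamp1_grip 0.46 [278. 214.] 1465 [0.528 0.138 0.026]
side clamp1_handle 0.98 [308. 219.] 420 [ 0.5   -0.03   0.1
[... 272 characters left out ...]
2438 0.02712042] ((178.21812438964844, 213.9283905029297), 89.34146118164062)
wrist [ 195   69   70  129 6361] [0.533  0.0795] ((69.0, 128.0), 90.0)
wrist [ 307  103   46  159 3225] [0.582  0.1795] ((45.0, 158.0), 90.0)
wrist fixture 0.76 [330. 202.] 13791 [0.57  0.018 0.017]
wrist fixture 0.73 [414. 190.] 6765 [ 0.511 -0.02   0.113]
wrist bracket 0.97 [523.  28.] 4967 [ 0.387 -0.156  0.017]
wrist bracket 0.71 [329. 312.] 6664 [0.564 0.157 0.029]
wrist clamp1_grip 0.72 [434. 187.] 2820 [ 0.511 -0.027  0.157]
wrist clamp1_handle 0.46 [411. 190.] 6923 [ 0.511 -0.02   0.114]
wrist clamp1_pivot 0.86 [413. 191.] 7066 [ 0.51  -0.018  0.11 ]
wrist bushing 0.58 [351. 156.] 582 [ 0.55  -0.04   0.043]
```

View pics/w.png

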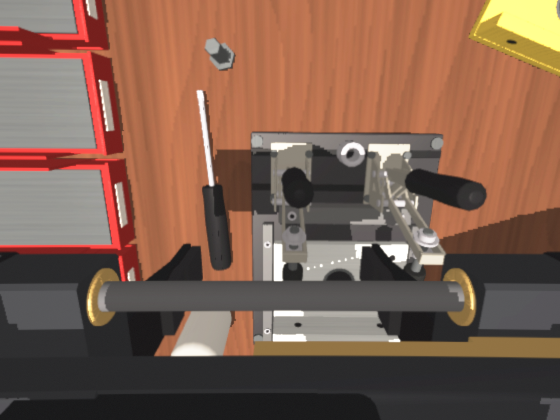

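View pics/top.png

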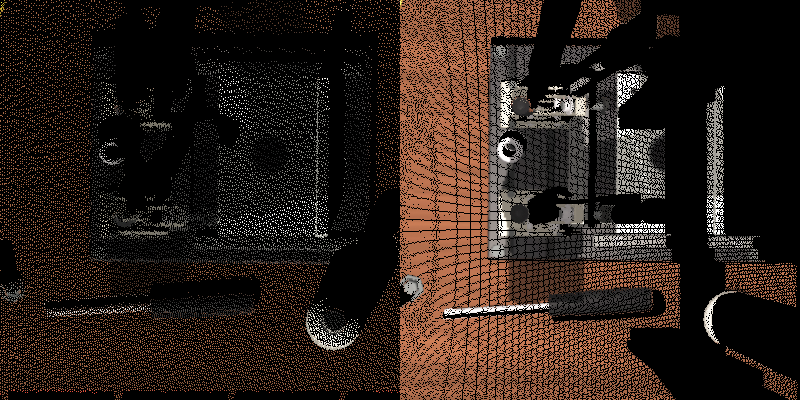

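The wrist view confirms it: the aluminium bracket at (330,300) lies in the track, and the open clamps' grips are at (297,187) for clamp2 and (450,188) for clamp1. The bushing is at (351,155). Next I refine the numbers.

```bash
python3 - <<'E'
from h import *
D=np.load('pts.npz')
q=lambda a:np.round(np.percentile(a,[0.5,2,50,98,99.5])*1000,1) if len(a) else None
for n in('scene','wrist','side'):
    P=D[n];x,y,z=P.T
    pl=(z>.011)&(z<.021)&(x>.42)&(x<.675)&(y>-.08)
    for a,b in((.47,.5),(.53,.56),(.6,.64)): print(n,'plate end y @x',a,q(y[pl&(x>a)&(x<b)])) 
    for a,b in((-.05,-.02),(0.03,.06),(.1,.14),(.18,.2)): print(n,'plate x @y',a,q(x[pl&(y>a)&(y<b)]))
    fl=(z>.06)&(z<.068)&(x>.45)&(x<.64)&(y>.14)&(y<.21)
    for a,b in((.46,.51),(.52,.57),(.58,.635)): print(n,'flange y @x',a,q(y[fl&(x>a)&(x<b)]))
    print(n,'flange x',q(x[fl]),q(z[fl]))
    st=(z>.035)&(z<.041)&(x>.53)&(x<.575)&(y>.0)&(y<.08);print(n,'stop y',q(y[st]))
    for nm,a,b in(('c1',.48,.54),('c2',.56,.62)):
        g=(z>.14)&(z<.2)&(x>a)&(x<b)&(y<.03)&(y>-.08);print(n,nm,'x',q(x[g]),'y',q(y[g]),'z',q(z[g]))
c=capture('wrist');print(np.round(c['T_tool_cam'],3))
print(np.round(sense()['ee_rot'],3),sense()['time_s'])
E
```

```text
scene plate end y @x 0.47 [-57.  -56.1  64.  220.3 221.5]
scene plate end y @x 0.53 [-58.  -56.9  54.7 219.  220.4]
scene plate end y @x 0.6 [-59.2 -57.8  34.5 215.2 218.1]
scene plate x @y -0.05 [447.8 454.  603.5 660.4 661.2]
scene plate x @y 0.03 [448.5 453.6 603.4 661.  662.1]
scene plate x @y 0.1 [448.1 449.8 655.2 663.5 664.5]
scene plate x @y 0.18 [451.2 474.8 591.8 651.2 654.2]
scene flange y @x 0.46 [166.9 166.9 173.3 179.1 179.4]
scene flange y @x 0.52 [166.6 166.7 172.6 178.5 178.7]
scene flange y @x 0.58 [165.9 166.1 171.8 178.1 178.4]
scene flange x [478.2 479.4 564.3 635.6 636.6] [60.1 60.7 63.9 66.2 66.6]
scene stop y [23.6 25.3 36.3 40.6 40.7]
scene c1 x [501.  501.1 510.  514.6 515.1] y [-35.9 -35.8 -32.9 -27.1 -26.9] z [143.1 145.1 183.8 190.7 190.8]
scene c2 x [605.9 606.6 616.8 619.7 619.9] y [-37.4 -37.2 -21.9  28.7  29.4] z [140.7 141.1 174.1 191.6 191.8]
wrist plate end y @x 0.47 [-60.4 -59.4 -35.2  68.   68.4]
wrist plate end y @x 0.53 [-60.6 -59.5  -0.9  67.4  67.9]
wrist plate end y @x 0.6 [-61.8 -60.7 -29.1 165.8 195.4]
wrist plate x @y -0.05 [446.  448.9 5
[... 1030 characters left out ...]
[446.5 446.8 458.8 550.6 634.3]
side flange y @x 0.46 [160.4 161.6 168.6 176.3 176.4]
side flange y @x 0.52 [160.5 161.7 168.  175.2 176. ]
side flange y @x 0.58 [160.4 160.6 168.9 174.  174.1]
side flange x [474.4 478.3 548.9 629.8 632.4] [60.1 60.1 61.1 63.1 63.6]
side stop y [17.1 17.3 21.2 27.  27.2]
side c1 x [493.5 494.2 499.2 513.1 514.3] y [-40.9 -39.5 -33.   28.5  29.9] z [140.2 140.3 161.1 187.7 188.8]
side c2 x [601.5 602.2 607.  618.  619.4] y [-40.2 -39.4 -34.2  27.   28.7] z [140.3 140.6 164.  187.1 188.9]
[[ 0.    -0.962 -0.275  0.075]
 [ 1.     0.     0.001  0.   ]
 [-0.    -0.275  0.962 -0.143]
 [ 0.     0.     0.     1.   ]]
[[ 0. -1. -0.]
 [-1. -0.  0.]
 [-0.  0. -1.]] 2.0
```

drive_tool(
  rows=[
    [0, -14, 39, 0, 0, 0, 0],
    [0, -14, 39, 0, 0, 0, 0],
    [0, -14, 39, 0, 0, 0, 0],
    [0, -14, 39, 0, 0, 0, 0],
    [0, -14, 39, 0, 0, 0, 0],
  ],
)

```text
time_s: 2.42
tcp_pos: [0.5541, 0.1965, 0.2418]
ee_rot: [[-0.0, -1.0, 0.0], [-1.0, 0.0, 0.0], [-0.0, -0.0, -1.0]]
wrist_force: [1.5, -0.2, 1.1]
gripper_width: 0.704
gripper_force: 0.0
```

drive_tool(
  rows=[
    [0, 0, 20, -20, 0, 0, 0],
    [0, 0, 0, -40, 0, 0, 0],
    [0, 0, 0, -40, 0, 0, 0],
    [0, 0, 0, -40, 0, 0, 0],
    [0, 0, 0, -25, 0, 0, 0],
  ],
)

```text
time_s: 2.83
tcp_pos: [0.5529, 0.2143, 0.0727]
ee_rot: [[-0.0, -1.0, -0.005], [-1.0, 0.0, -0.002], [0.002, 0.005, -1.0]]
wrist_force: [-0.5, 0.4, -0.5]
gripper_width: 0.322
gripper_force: 0.0
```

drive_tool(
  rows=[
    [0, 0, 0, -24, 0, 0, 0],
    [0, 0, 0, 0, 0, 0, 0],
    [0, 0, 0, 0, 0, 0, 0],
  ],
)

```text
time_s: 3.08
tcp_pos: [0.5547, 0.2147, 0.0518]
ee_rot: [[0.0, -1.0, -0.002], [-1.0, -0.0, -0.002], [0.002, 0.002, -1.0]]
wrist_force: [0.7, 0.6, 1.3]
gripper_width: 0.093
gripper_force: 0.0
```

drive_tool(
  rows=[
    [0, 0, -10, 0, 0, 0, 0],
    [0, 0, -8, 0, 0, 0, 0],
    [0, 0, -5, 0, 0, 0, 0],
    [0, 0, -4, 0, 0, 0, 0],
    [0, 0, -4, 0, 0, 0, 0],
  ],
)

```text
time_s: 3.5
tcp_pos: [0.5563, 0.1848, 0.0543]
ee_rot: [[-0.0, -1.0, 0.004], [-1.0, 0.0, 0.003], [-0.003, -0.004, -1.0]]
wrist_force: [-0.3, 5.8, 2.2]
gripper_width: 0.003
gripper_force: 2.6
```

drive_tool(
  rows=[
    [0, 0, -3, 0, 0, 0, 0],
    [0, 0, -3, 0, 0, 0, 0],
    [0, 0, -3, 0, 0, 0, 0],
    [0, 0, -3, 0, 0, 0, 0],
    [0, 0, -3, 0, 0, 0, 0],
  ],
)

```text
time_s: 3.92
tcp_pos: [0.5568, 0.1709, 0.0543]
ee_rot: [[0.001, -1.0, 0.005], [-1.0, -0.001, 0.004], [-0.004, -0.005, -1.0]]
wrist_force: [-0.1, 6.4, 3.8]
gripper_width: -0.0
gripper_force: 3.2
```

drive_tool(
  rows=[
    [0, 0, -2, 0, 0, 0, 0],
    [0, 0, -2, 0, 0, 0, 0],
    [0, 0, -2, 0, 0, 0, 0],
    [0, 0, -2, 0, 0, 0, 0],
    [0, 0, -1, 0, 0, 0, 0],
  ],
)

```text
time_s: 4.33
tcp_pos: [0.5568, 0.1619, 0.0543]
ee_rot: [[0.001, -1.0, 0.005], [-1.0, -0.001, 0.004], [-0.004, -0.005, -1.0]]
wrist_force: [-0.7, 7.1, 3.3]
gripper_width: 0.006
gripper_force: 3.2
```

drive_tool(
  rows=[
    [0, 0, -1, 0, 0, 0, 0],
    [0, 0, -1, 0, 0, 0, 0],
    [0, 0, 0, 0, 0, 0, 0],
  ],
)

```text
time_s: 4.58
tcp_pos: [0.5573, 0.1605, 0.0543]
ee_rot: [[0.001, -1.0, 0.007], [-1.0, -0.001, 0.005], [-0.005, -0.007, -1.0]]
wrist_force: [0.0, 7.2, 3.2]
gripper_width: 0.004
gripper_force: 3.7
```

drive_tool(
  rows=[
    [0, 0, -1, 0, 0, 0, 0],
    [0, 0, -1, 0, 0, 0, 0],
    [0, 0, 0, 0, 0, 0, 0],
  ],
)

```text
time_s: 4.83
tcp_pos: [0.5574, 0.1603, 0.0543]
ee_rot: [[0.001, -1.0, 0.008], [-1.0, -0.001, 0.007], [-0.007, -0.008, -1.0]]
wrist_force: [-2.5, 13.7, 3.2]
gripper_width: 0.004
gripper_force: 6.8
```

drive_tool(
  rows=[
    [0, 0, -1, 0, 0, 0, 0],
    [0, 0, -1, 0, 0, 0, 0],
    [0, 0, 0, 0, 0, 0, 0],
  ],
)

```text
time_s: 5.08
tcp_pos: [0.5575, 0.1602, 0.0544]
ee_rot: [[0.001, -1.0, 0.009], [-1.0, -0.001, 0.01], [-0.01, -0.009, -1.0]]
wrist_force: [-4.2, 20.0, 2.0]
gripper_width: 0.008
gripper_force: 10.0
```

The force climbs with no motion, so the bracket is on the stop. I back off, rise and check it.

drive_tool(
  rows=[
    [0, 0, 6, 0, 0, 0, 0],
    [0, 0, 20, 0, 0, 0, 0],
    [0, 0, 10, 30, 0, 0, 0],
    [0, 0, 0, 41, 0, 0, 0],
    [0, 0, 0, 41, 0, 0, 0],
  ],
)

```text
time_s: 5.5
tcp_pos: [0.5539, 0.1895, 0.1647]
ee_rot: [[0.001, -1.0, -0.004], [-1.0, -0.001, -0.003], [0.003, 0.004, -1.0]]
wrist_force: [1.7, 0.2, 0.6]
gripper_width: 0.006
gripper_force: 0.0
```

drive_tool(
  rows=[
    [0, 0, 0, 41, 0, 0, 0],
    [0, 0, 0, 35, 0, 0, 0],
    [0, 0, 0, 0, 0, 0, 0],
    [0, 0, 0, 0, 0, 0, 0],
  ],
)

```text
time_s: 5.83
tcp_pos: [0.5556, 0.1899, 0.2434]
ee_rot: [[-0.0, -1.0, 0.004], [-1.0, 0.0, 0.003], [-0.003, -0.004, -1.0]]
wrist_force: [-0.8, -0.6, -0.9]
gripper_width: 0.006
gripper_force: 0.0
```

```bash
python3 - <<'E'
from h import *
q=lambda a:np.round(np.percentile(a,[1,5,50,95,99])*1000,1) if len(a) else None
V=views();s=sense();print(s['tcp_pos'],s['wrist_force'],s['time_s'])
cv2.imwrite('pics/w2.png',cv2.cvtColor(V['wrist']['frame'],cv2.COLOR_RGB2BGR))
for n,c in V.items():
    P,u,v=cloud(c,np.ones((420,560),bool));x,y,z=P.T
    fl=(z>.058)&(z<.068)&(y>.11)&(y<.21)
    for a,b in((.48,.51),(.54,.57),(.6,.63)): print(n,'flange y',q(y[fl&(x>a)&(x<b)]))
    for a,b in((.46,.51),(.53,.57),(.6,.64)): 
        k=(x>a)&(x<b)&(y>0)&(y<.12);print(n,'stop y',q(y[k&(z>.035)&(z<.041)]),'base y',q(y[k&(z>.025)&(z<.031)]))
    for nm,a,b in(('c1',.48,.54),('c2',.58,.64)):
        for lo,hi in((.105,.125),(.125,.15),(.15,.17),(.17,.2)):
            g=(z>lo)&(z<hi)&(x>a)&(x<b)&(y<.0)&(y>-.06);print(n,nm,lo,'x',q(x[g]),'y',q(y[g]),'z',q(z[g]))
E
```

```text
[0.55400114 0.18918799 0.23889408] [-0.07433232  0.1585083  -0.25871769] 5.9833
scene flange y [139.5 140.  145.2 150.8 151.3]
scene flange y [138.5 138.9 144.3 150.5 150.8]
scene flange y [137.8 138.3 143.6 149.3 149.7]
scene stop y [17.1 21.2 29.8 40.2 41.5] base y [ 46.5  52.4  84.  116.4 119.2]
scene stop y [24.9 30.1 36.6 40.4 40.8] base y [ 42.8  45.4  84.9 116.8 119.4]
scene stop y [ 3.3  9.4 28.5 39.  40.1] base y [  8.8  31.8  77.9 115.4 119. ]
scene c1 0.105 x [506.4 508.1 514.5 517.7 518.9] y [-32.1 -31.6 -22.  -12.  -10.5] z [105.8 106.2 114.4 124.1 124.4]
scene c1 0.125 x [505.2 507.3 514.  516.7 517.9] y [-33.6 -32.4 -22.7 -14.1 -13.3] z [125.7 126.3 137.4 148.2 149. ]
scene c1 0.15 x [505.2 508.3 514.4 517.2 517.8] y [-35.1 -33.3 -24.5 -15.9 -14.8] z [150.5 151.1 159.6 168.5 169.4]
scene c1 0.17 x [500.6 504.4 512.4 516.5 517.2] y [-35.5 -34.7 -26.4 -17.7 -16.6] z [170.2 170.8 183.3 190.5 191.4]
scene c2 0.105 x [614.6 617.1 623.3 625.7 626.7] y [-33.8 -32.9 -22.8 -13.2 -12.3] z [105.4 106.2 114.4 123.7 124.7]
scene c2 0.125 x [615.2 616.6 623.2 625.4 626.2] y [-34.6 -
[... 1547 characters left out ...]
3.2] z [170.6 171.  180.6 188.  189.1]
wrist flange y [138.7 139.  144.4 150.6 150.8]
wrist flange y [139.  139.  143.9 150.6 150.6]
wrist flange y [137.2 137.2 142.  148.8 149.7]
wrist stop y [17.1 21.7 28.5 40.4 41.1] base y [ 44.4  50.4  83.2 115.9 119. ]
wrist stop y [20.8 21.7 32.5 40.3 40.5] base y [ 15.   41.5  69.9 115.8 119.9]
wrist stop y [ 9.4 10.9 31.  39.6 39.8] base y [  6.6  13.5  75.6 115.  118. ]
wrist c1 0.105 x None y None z None
wrist c1 0.125 x None y None z None
wrist c1 0.15 x None y None z None
wrist c1 0.17 x None y None z None
wrist c2 0.105 x None y None z None
wrist c2 0.125 x None y None z None
wrist c2 0.15 x None y None z None
wrist c2 0.17 x None y None z None
```

View pics/w2.png

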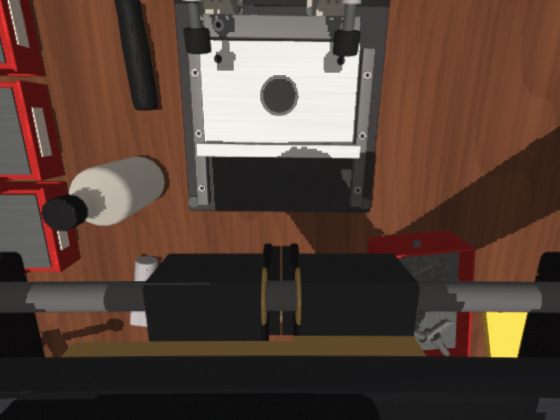

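The bracket edge meets the stop: flange outer face at y 150.7, stop face at y 40.5, so 110 mm between them, and the dark stop bar in the view at (280,30) is flush with the plate. It is home. Next is clamp1.

drive_tool(
  rows=[
    [0, -10, -36, 0, 0, 0, 0],
    [0, -10, -36, 0, 0, 0, 0],
    [0, -10, -36, 0, 0, 0, 0],
    [0, -10, -36, 0, 0, 0, 0],
    [0, -10, -34, 0, 0, 0, 0],
  ],
)

```text
time_s: 6.4
tcp_pos: [0.5033, 0.0101, 0.2387]
ee_rot: [[0.0, -1.0, -0.004], [-1.0, -0.0, -0.001], [0.001, 0.004, -1.0]]
wrist_force: [0.4, 0.1, -0.7]
gripper_width: 0.008
gripper_force: 0.0
```

drive_tool(
  rows=[
    [0, 0, 0, -10, 0, 0, 0],
    [0, 0, 0, -20, 0, 0, 0],
    [0, 0, 0, -16, 0, 0, 0],
    [0, 0, 0, -8, 0, 0, 0],
    [0, 0, 0, 0, 0, 0, 0],
  ],
)

```text
time_s: 6.82
tcp_pos: [0.5031, 0.0115, 0.1834]
ee_rot: [[-0.0, -1.0, -0.007], [-1.0, 0.0, -0.002], [0.002, 0.007, -1.0]]
wrist_force: [0.0, -0.0, -0.0]
gripper_width: 0.004
gripper_force: 0.0
```

drive_tool(
  rows=[
    [0, 3, -6, 3, 0, 0, 0],
    [0, 0, -8, 0, 0, 0, 0],
    [0, 0, -8, 0, 0, 0, 0],
    [0, 0, -10, 0, 0, 0, 0],
    [0, 0, -12, -1, 0, 0, 0],
  ],
)

```text
time_s: 7.23
tcp_pos: [0.5083, -0.0327, 0.1892]
ee_rot: [[0.0, -1.0, 0.002], [-1.0, -0.0, 0.001], [-0.001, -0.002, -1.0]]
wrist_force: [0.4, 0.9, -0.7]
gripper_width: 0.003
gripper_force: 0.3
```

drive_tool(
  rows=[
    [0, 0, -12.5, -3, 0, 0, 0],
    [0, 0, -12.5, -4, 0, 0, 0],
    [0, 0, -11.5, -6, 0, 0, 0],
    [0, 0, -11.5, -6.5, 0, 0, 0],
    [0, 0, -10, -8, 0, 0, 0],
  ],
)

```text
time_s: 7.65
tcp_pos: [0.508, -0.0915, 0.1608]
ee_rot: [[-0.001, -1.0, 0.001], [-1.0, 0.001, -0.0], [0.0, -0.001, -1.0]]
wrist_force: [-0.7, 0.9, 0.9]
gripper_width: 0.01
gripper_force: 0.2
```

drive_tool(
  rows=[
    [0, 0, -8, -11, 0, 0, 0],
    [0, 0, -7, -11, 0, 0, 0],
    [0, 0, -6, -11, 0, 0, 0],
    [0, 0, -5, -10, 0, 0, 0],
    [0, 0, -4, -10, 0, 0, 0],
  ],
)

```text
time_s: 8.07
tcp_pos: [0.5079, -0.1211, 0.1074]
ee_rot: [[-0.0, -1.0, -0.0], [-1.0, 0.0, -0.001], [0.001, 0.0, -1.0]]
wrist_force: [-1.0, -0.4, 3.2]
gripper_width: 0.006
gripper_force: 1.2
```

drive_tool(
  rows=[
    [0, 0, -3, -8, 0, 0, 0],
    [0, 0, -2, -6, 0, 0, 0],
    [0, 0, -2, -5, 0, 0, 0],
    [0, 0, -1, -4, 0, 0, 0],
    [0, 0, 0, 0, 0, 0, 0],
  ],
)

```text
time_s: 8.48
tcp_pos: [0.5075, -0.128, 0.0841]
ee_rot: [[-0.0, -1.0, -0.002], [-1.0, 0.0, 0.0], [-0.0, 0.002, -1.0]]
wrist_force: [-0.2, -0.8, -0.6]
gripper_width: 0.004
gripper_force: 0.0
```

drive_tool(
  rows=[
    [0, 0, 0, -3, 0, 0, 0],
    [0, 0, 0, -3, 0, 0, 0],
    [0, 0, 0, 0, 0, 0, 0],
  ],
)

```text
time_s: 8.73
tcp_pos: [0.5087, -0.128, 0.0814]
ee_rot: [[0.002, -1.0, 0.001], [-1.0, -0.002, -0.001], [0.001, -0.001, -1.0]]
wrist_force: [-3.4, 0.6, 12.3]
gripper_width: 0.01
gripper_force: 6.2
```

Clamp1 is at its hard stop. I rise and go to clamp2.

drive_tool(
  rows=[
    [0, 0, 0, 20, 0, 0, 0],
    [0, 0, 0, 40, 0, 0, 0],
    [0, 0, 0, 40, 0, 0, 0],
    [0, 0, 0, 40, 0, 0, 0],
    [0, 0, 0, 30, 0, 0, 0],
  ],
)

```text
time_s: 9.15
tcp_pos: [0.5088, -0.1279, 0.2532]
ee_rot: [[0.001, -1.0, 0.005], [-1.0, -0.001, -0.001], [0.001, -0.005, -1.0]]
wrist_force: [2.2, 0.5, 0.2]
gripper_width: 0.003
gripper_force: 0.0
```

drive_tool(
  rows=[
    [0, 26, 30, 0, 0, 0, 0],
    [0, 26, 30, 0, 0, 0, 0],
    [0, 26, 30, 0, 0, 0, 0],
    [0, 26, 30, 0, 0, 0, 0],
    [0, 4, 20, 0, 0, 0, 0],
  ],
)

```text
time_s: 9.57
tcp_pos: [0.6191, 0.015, 0.2485]
ee_rot: [[0.002, -1.0, 0.002], [-1.0, -0.002, 0.0], [-0.0, -0.002, -1.0]]
wrist_force: [0.3, -0.2, -0.8]
gripper_width: 0.006
gripper_force: 0.0
```

drive_tool(
  rows=[
    [0, 0, 0, -10, 0, 0, 0],
    [0, 0, 0, -25, 0, 0, 0],
    [0, 0, 0, -20, 0, 0, 0],
    [0, 0, 0, -3, 0, 0, 0],
    [0, 0, 0, 0, 0, 0, 0],
  ],
)

```text
time_s: 9.98
tcp_pos: [0.6149, 0.0115, 0.1896]
ee_rot: [[-0.0, -1.0, -0.003], [-1.0, 0.0, -0.001], [0.001, 0.003, -1.0]]
wrist_force: [0.7, 0.5, 1.2]
gripper_width: 0.005
gripper_force: 0.0
```

drive_tool(
  rows=[
    [0, 0, -6, -2, 0, 0, 0],
    [0, 0, -8, 0, 0, 0, 0],
    [0, 0, -8, 0, 0, 0, 0],
    [0, 0, -10, 0, 0, 0, 0],
    [0, 0, -12, -1, 0, 0, 0],
  ],
)

```text
time_s: 10.4
tcp_pos: [0.6162, -0.0329, 0.189]
ee_rot: [[-0.0, -1.0, 0.002], [-1.0, 0.0, 0.001], [-0.001, -0.002, -1.0]]
wrist_force: [-0.4, 0.7, 0.3]
gripper_width: 0.004
gripper_force: 0.3
```

drive_tool(
  rows=[
    [0, 0, -12.5, -3, 0, 0, 0],
    [0, 0, -12.5, -4, 0, 0, 0],
    [0, 0, -11.5, -6, 0, 0, 0],
    [0, 0, -11.5, -6.5, 0, 0, 0],
    [0, 0, -10, -8, 0, 0, 0],
  ],
)

```text
time_s: 10.82
tcp_pos: [0.616, -0.0916, 0.16]
ee_rot: [[-0.001, -1.0, 0.0], [-1.0, 0.001, -0.0], [0.0, -0.0, -1.0]]
wrist_force: [1.2, 0.4, 1.0]
gripper_width: 0.007
gripper_force: 0.3
```

drive_tool(
  rows=[
    [0, 0, -8, -11, 0, 0, 0],
    [0, 0, -7, -11, 0, 0, 0],
    [0, 0, -6, -11, 0, 0, 0],
    [0, 0, -5, -10, 0, 0, 0],
    [0, 0, -4, -10, 0, 0, 0],
  ],
)

```text
time_s: 11.23
tcp_pos: [0.6159, -0.1207, 0.1066]
ee_rot: [[0.0, -1.0, -0.001], [-1.0, -0.0, -0.001], [0.001, 0.001, -1.0]]
wrist_force: [-1.1, -0.8, 3.9]
gripper_width: 0.01
gripper_force: 1.2
```

drive_tool(
  rows=[
    [0, 0, -3, -8, 0, 0, 0],
    [0, 0, -2, -6, 0, 0, 0],
    [0, 0, -2, -5, 0, 0, 0],
    [0, 0, -1, -4, 0, 0, 0],
    [0, 0, 0, 0, 0, 0, 0],
  ],
)

```text
time_s: 11.65
tcp_pos: [0.6155, -0.1279, 0.0834]
ee_rot: [[-0.0, -1.0, -0.002], [-1.0, 0.0, 0.0], [-0.0, 0.002, -1.0]]
wrist_force: [-0.8, 0.7, -0.1]
gripper_width: 0.008
gripper_force: 0.0
```

drive_tool(
  rows=[
    [0, 0, 0, -3, 0, 0, 0],
    [0, 0, 0, -3, 0, 0, 0],
    [0, 0, 0, 0, 0, 0, 0],
  ],
)

```text
time_s: 11.9
tcp_pos: [0.6167, -0.1279, 0.0815]
ee_rot: [[0.002, -1.0, 0.002], [-1.0, -0.002, -0.001], [0.001, -0.002, -1.0]]
wrist_force: [-4.1, 0.3, 10.6]
gripper_width: 0.008
gripper_force: 5.3
```

drive_tool(
  rows=[
    [0, 0, 0, 20, 0, 0, 0],
    [0, 0, 0, 40, 0, 0, 0],
    [0, 0, 0, 40, 0, 0, 0],
    [0, 0, 0, 40, 0, 0, 0],
    [0, 0, 0, 40, 0, 0, 0],
  ],
)

```text
time_s: 12.32
tcp_pos: [0.6157, -0.1277, 0.261]
ee_rot: [[0.0, -1.0, 0.001], [-1.0, -0.0, 0.0], [-0.0, -0.001, -1.0]]
wrist_force: [0.6, 0.4, -0.3]
gripper_width: 0.006
gripper_force: 0.0
```

drive_tool(
  rows=[
    [0, 0, 40, 10, 0, 0, 0],
    [0, 0, 40, 10, 0, 0, 0],
    [0, 0, 40, 0, 0, 0, 0],
    [0, 0, 0, 0, 0, 0, 0],
    [0, 0, 0, 0, 0, 0, 0],
  ],
)

```text
time_s: 12.73
tcp_pos: [0.616, -0.0056, 0.2791]
ee_rot: [[0.004, -1.0, 0.001], [-1.0, -0.004, 0.001], [-0.001, -0.001, -1.0]]
wrist_force: [0.5, 0.2, 0.1]
gripper_width: 0.002
gripper_force: 0.0
```

```bash
python3 - <<'E'
from h import *
q=lambda a:np.round(np.percentile(a,[1,50,99])*1000,1) if len(a) else None
V=views();s=sense();print(s['tcp_pos'],s['wrist_force'],s['time_s'])
for n,c in V.items():
    P,u,v=cloud(c,np.ones((420,560),bool));x,y,z=P.T
    fl=(z>.058)&(z<.068)&(y>.12)&(y<.21)
    print(n,'flange y',[q(y[fl&(x>a)&(x<b)]) for a,b in((.48,.51),(.54,.57),(.6,.63))])
    for a,b in((.49,.525),(.595,.635)): 
        k=(x>a)&(x<b)&(z>.025)&(z<.12);print(n,'grip top z',[q(z[k&(y>yy)&(y<yy+.02)]) for yy in(-.17,-.14,-.11)])
a=cv2.hconcat([V['wrist']['frame'],V['side']['frame']]);cv2.imwrite('pics/f.png',cv2.cvtColor(cv2.resize(a,(800,300),interpolation=cv2.INTER_AREA),cv2.COLOR_RGB2BGR))
E
```

```text
[ 0.61585982 -0.00849619  0.27848167] [ 0.93874299 -0.91175587  0.19323021] 12.8833
scene flange y [array([139.9, 145.1, 151.1]), array([138.6, 144.3, 151.1]), array([138. , 143.5, 149.8])]
scene grip top z [array([49.4, 62. , 67.3]), array([48.9, 59.1, 64.4]), array([43.8, 54.8, 60.1])]
scene grip top z [array([49.4, 62.1, 67.3]), array([47.2, 59. , 63.9]), array([41.4, 55.6, 59.9])]
side flange y [array([134.7, 140. , 149.4]), array([133.9, 138.4, 148.3]), array([132.2, 138.2, 145.8])]
side grip top z [array([49.8, 61.4, 66.4]), array([46. , 57.6, 62. ]), array([40.5, 53.9, 57.6])]
side grip top z [array([48. , 60.2, 65.9]), array([44.8, 56.4, 61.9]), array([40.6, 52.9, 58.3])]
wrist flange y [None, None, None]
wrist grip top z [array([56.4, 64.4, 67.4]), array([51.8, 61.1, 64.7]), array([48.3, 57. , 60.1])]
wrist grip top z [array([56.7, 64.5, 67.7]), array([53. , 60.9, 65. ]), array([47.6, 56.9, 60.2])]
```

View pics/f.png

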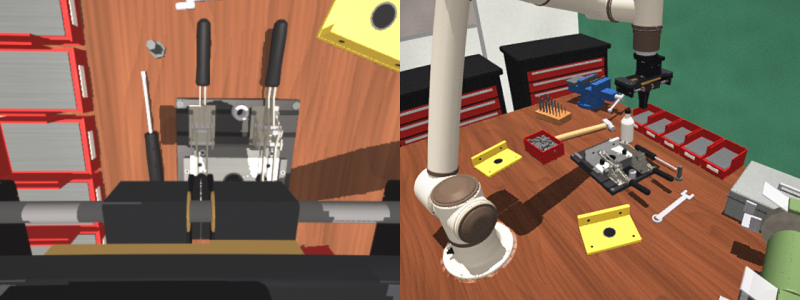

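Both handles lie down at about 8° (at (203,55) and (273,55) in the left half), which matches the locked angle. The flange is still at the home position, and the bushing and bolt are where they were.

```bash
python3 -c "from station import finish_job;print(finish_job())"
```

```text
the job is handed in; nothing more can be done
None
```

The bracket is home against the stop, both toggle clamps are pressed to their hard stops and locked, the other things on the bench were not touched, and the job was handed in at about 13 s.

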